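Open the tube-welding jig and hold it for unloading

ROBOT

A 6-joint arm with a two-finger parallel gripper is mounted at the origin on the work surface. World frame = base frame: x ahead of the robot, y to its left, z up, the work surface at z = 0. Lengths are in m, angles in rad, forces in N, time in s.
With the tool pointing down it reaches from about 0.3 to 0.875 m from the base axis. Payload 6.4 kg.
Tool frame: the origin (TCP) lies at the very end of the fingers, on their centre line; the grasp point (between the pads) lies 19 mm behind it; z points along the fingers, y is the direction in which the jaws open and shut (so a half turn about z gives the same grasp; the last joint's range is limited). The gripper opens to 85 mm and grips with 20 to 120 N. Pads are 22 mm wide; open, the fingers measure 114 mm over their backs; the gripper's body (76 mm by 85 mm) begins 54 mm behind the grasp point. The pads swing forward as they close: fully open they stand 13 mm farther back than shut.
Start: joints at [-1.343, 0.181, 1.607, -0, 1.354, -0.206], TCP at [0.242, -0.522, 0.231] pointing down, gripper open.
Joint ranges: [-2.99, 2.99], [-0.89, 2.07], [0.3, 2.58], [-1.14, 4.28], [0, 2.63], [-3.12, 3.12]. Speed limits (rad/s): [2.57, 2.57, 3.01, 3.14, 3.14, 3.14].

INTERFACE

Orientations are given as a unit quaternion [w, x, y, z].
In Python, from bench import * gives the robot as it stands.
- The arm moves only by the tool arm_command, never from a script. Its argument "motion" is text: rows parted by semicolons, each of 7 numbers parted by spaces: the shift along the tool's x, y, z in units of 0.2 m (1.0 is 0.2 m), then the turn, a rotation vector about the tool's x, y, z in units of 60 degrees (1.0 is 60 degrees), then the opening, from 0 (shut) to 1 (fully open). In form: tx ty tz ax ay az grip; .... A call has 1 to 10 rows; each row shifts and turns the pose as measured when the row begins, along the tool's axes as they then stand; what a row does not reach is not made up. A row lasts 1/12 s, in which the tool goes at most 41.7 mm and 7.16 degrees, less where a joint would pass 70% of its speed; a pose out of reach is approached as far as the arm can. A call with a number of a shift or a turn outside -1 to 1 is refused whole. A call with a gripper value outside its range is refused whole. The fingers move at their own pace and stop on an object; the grip force is fixed at half the most. Time passes only in rows, so rows that do not move let the fingers close. It gives the time, the measured TCP pose, the force and the opening at its end, in the units of the state.
- get_obs(): the state, without advancing time (a new reading comes with each control period).
- camera(name): name is "scene" or "top" or "wrist"; returns a dict with "img" (480x640x3 uint8, red, green, blue), "intrinsics" (3x3 intrinsics, pixels), "pose" (4x4, takes a point from camera to world coordinates); the wrist camera has in their place "mount" (4x4, takes a point from camera to tool coordinates, whose origin is the TCP and whose axes are the flange's). Camera axes: x right, y down, z forward; pixel columns grow to the right and rows downward; lengths in m; the calibration is good to about 2 mm. A picture is of the moment at which its call begins: read the wrist's pose just before it. There is no depth.
- hand_in(): hands the job in, once; it reports no verdict.
Trained networks look in the newest picture that a camera, given by its name, has taken for a name from the list of things; names that differ only in an ending like _2 or _b are one class to them, and where a whole thing is asked for, a point or a joint stands for the part that bears it (a point fixed in the world has none). Each returns a list of dicts, best first, with "conf" (0 to 1); they miss things now and then, are a little off and sometimes report something else, mostly with a low value. They report only what shows in the picture. A call takes as long as a camera call. They do not tell look-alikes from the thing itself.
- search_frame(camera, target): "box" ([left, top, right, bottom] in pixels, round what is visible of it).
The state is a dict: "time_s": time; "q": joint angles; "dq": joint speeds; "joint_efforts": joint torques, N m; "eef_pos": TCP position; "eef_rot": TCP orientation; "wrist_force": force on the tool from outside, world axes, zero at the start; "torque": the same for the moment, N m; "opening": opening from 0.0 (shut) to 1.0 (fully open).
Only numpy, scipy, OpenCV 4.12 (cv2) and the standard library are available. Lean on these libraries where they do the work, as an engineer would, in place of code of your own. Each camera call takes 0.05 s, during which the arm holds its last target.

TASK

Open the welding jig so that a workmate can lift the finished post out of it: slacken the brass wing nut anticlockwise, nearly half a turn, to about its stop, then pull the spring-loaded ram back by its T-handle until its yellow pointer stands against the red index on the rule. Finish while holding it there with the gripper on the ram: do not let go, leave the post lying in its rests, and shift neither the red index nor the things on the bench.

Things in the scene. Friction and masses are not known exactly. Their poses are not given: they have to be found in the camera images.
- jig: blue welding jig bolted to the bench, place and yaw vary; base plate 120 x 475 x 16 mm. Origin: on the bench below the wing nut axis; y = direction in which the ram is pulled out, z up. Ram housing 72 mm wide (x), y -55 to 55 mm, top 115 mm high; headstock y -247 to -277, 121 high; ram and post axis 75 high. Rule along y at x 48 to 64, y 40 to 170, 84 high, carries the red index (98 high)
- wing_nut (a joint): brass wing nut on top of the housing, vertical axis at the jig's x = y = 0. 0 = tight; the value (rad) grows anticlockwise seen from above, to the stop at 3.0; starts at 0 to 0.4. At 0 its blade lies along the jig's x axis. While it is tight a pad clamps the ram (some 70 N would drag it); the clamp eases off to nothing at 2.0. It takes about 0.15 N m to turn and stays where it is left
- nut_grip (a point): the point to grip the wing nut, on its axis, 145 mm above the bench: the blade is a flat bar 10 mm thick, 66 mm long, from 129 to 155 mm above the bench, to be pinched across its thickness from above. The point's x axis lies along the blade and turns with it
- ram (a joint): how far the ram is pulled out, in metres along the jig's +y: 0 = home with its nose in the end of the post, 0.075 = end of travel. A spring pulls it home with about 10 N at 0, rising by 1 N per 10 mm; plus about 1 N of friction. It moves freely once the clamp is off
- handle_bar (a point): middle of the crossbar of the ram's black T-handle: a round bar 18 mm in diameter and 90 mm long, lying across the pull (along the jig's x), its centre 125 mm above the bench, standing on one stem 14 mm thick under its middle; the ram's top, 91 mm high, runs below it. At home it is 115 mm from the wing nut's axis along the jig's +y. It moves with the ram
- pointer_tip (a point): tip of the yellow pointer on the ram, a blade 4 mm thick that sticks out sideways to the rule (jig's +x), 90 mm above the bench, 35 mm nearer to the wing nut than the handle bar. It moves with the ram
- index (a joint): where the red index is clamped on the rule, in metres: the value of joint ram at which the pointer stands against the middle of the index. Different each time, 0.030 to 0.055; it is stiff (10 N) and must not be shifted
- index_mark (a point): middle of the side of the red index, a red saddle 10 mm wide along the rule and 14 mm high, that the pointer tip comes to face (the tip passes 1 mm from it); axes as the jig's
- weldment: the finished post in the jig: steel tube 42 mm in diameter, 150 mm long, 3 mm wall, with a square foot plate 70 x 70 x 6 mm, 0.65 kg, lying loose in two V-rests. Origin: on the tube's axis, where the plate joins it; the tube runs along its +y
- next_tube: steel tube 42 mm in diameter, 150 mm tall, standing on end on the bench; origin under its middle
- hammer: hammer, 260 mm, lying on the bench beside the jig; origin on the bench under its middle, handle to its -x
- wrench: steel wrench, 180 mm, 8 mm thick, lying beside the jig; origin under its middle
- magnet_square: red triangular welding magnet about 100 x 90 x 14 mm lying beside the jig; origin under it
- wire_brush: wire brush, 240 mm, lying on the bench; origin under its middle
- spray_can: spray can 66 mm in diameter, 190 mm tall, standing at the far side of the bench; origin under it
- foot_plates: stack of three rusty steel plates 70 x 70 x 6 mm; origin under it
Mind the look-alikes: they are no part of the job. What is shaped like the weldment but green or purple is not meant.

How it is judged:
By the outcome, as a careful person would: the job done as asked, in the order asked, and still so for the second after the job is handed in, while the arm keeps its last pose, push and grip.
It also fails if it takes over 67 s, if anything falls off the work surface, if the arm or the gripper's body presses on something with over 40 N, if the wrist force passes 120 N, or if a joint passes its speed limit or range.

## Working session

There is one attempt and no reset: what is moved stays moved. The work goes in short steps, Python scripts to look and compute and a tool call to move; the robot and the scene stay as the last step left them, time stands still between calls to the robot, and variables do not carry over. Pictures are saved under pics/ and viewed, and the job is handed in when it is done.

Besides the shell and the picture viewer there is one more tool, called after "Call:" by a JSON object that holds its "op" and its "data", one argument or row to a line. arm_command: Moves the arm, as the interface text tells. Shifts and turns lie within -1 to 1; 1 stands for 0.2 m of shift or 60 degrees of turn. Its arguments: {"type":"object","properties":{"motion":{"type":"string"}},"required":["motion"]}

```bash
ls; mkdir -p pics
python3 - <<'E'
from bench import *
import cv2
o=get_obs(); print(o)
for n in ["scene","top","wrist"]:
    c=camera(n); cv2.imwrite(f"pics/a_{n}.png",c["img"][:,:,::-1])
    print(n,c["intrinsics"],c.get("pose"),c.get("mount"))
    for t in ["jig","wing_nut","nut_grip","handle_bar","pointer_tip","index_mark","weldment","ram"]:
        try: print(t,[(round(d["conf"],2),[int(v) for v in d["box"]]) for d in search_frame(n,t)][:3])
        except Exception as e: print(t,e)
E
```

```text
pics
{'time_s': 0.0, 'q': array([-1.34332649e+00,  1.81549531e-01,  1.60802690e+00, -1.31549592e-06,
        1.35379400e+00, -2.06303372e-01]), 'dq': array([ 0.00012528, -0.00177591, -0.00047764, -0.00076767, -0.00192234,
       -0.0008604 ]), 'joint_efforts': array([ 1.29838886e-04, -4.44883955e+01, -3.51337159e+01, -2.55008408e-04,
        9.14397970e-03,  2.33915705e-05]), 'eef_pos': array([ 0.24155558, -0.52118239,  0.23037025]), 'eef_rot': array([-8.88829966e-04,  9.76571738e-01,  2.15190267e-01, -1.00492749e-05]), 'wrist_force': array([0.26592693, 0.41999776, 0.67996893]), 'torque': array([ 0.00351494, -0.01667727,  0.03456778]), 'opening': 0.9994065637037823}
scene [[462.46419137   0.         314.74458453]
 [  0.         462.46419137 243.49814008]
 [  0.           0.           1.        ]] [[ 0.68885633  0.3962596  -0.60700517  1.21462949]
 [ 0.72486855 -0.38407686  0.57188334 -0.68381742]
 [-0.00652237 -0.83394442 -0.5518099   0.77233338]
 [ 0.          0.          0.          1.        ]] None
jig [(0.65, [253, 205, 416, 329])]
wing_nut [(0.64, [349, 218, 369, 239])]
nut_gri
[... 868 characters left out ...]
86, [231, 194, 319, 233])]
index_mark []
weldment [(0.92, [341, 293, 402, 320]), (0.82, [415, 311, 480, 343]), (0.6, [322, 218, 384, 242])]
ram [(0.56, [231, 202, 319, 234])]
wrist [[348.78737619   0.         323.26021438]
 [  0.         348.78737619 238.7615815 ]
 [  0.           0.           1.        ]] None [[ 2.80330613e-04 -9.56405365e-01 -2.92042292e-01  7.55717585e-02]
 [ 9.99999743e-01  4.60654442e-04 -5.48693950e-04 -2.15270016e-04]
 [ 6.59304417e-04 -2.92042063e-01  9.56405248e-01 -1.42092729e-01]
 [ 0.00000000e+00  0.00000000e+00  0.00000000e+00  1.00000000e+00]]
jig []
wing_nut []
nut_grip []
handle_bar []
pointer_tip []
index_mark []
weldment [(0.68, [18, 46, 223, 150])]
ram []
```

View pics/a_scene.png

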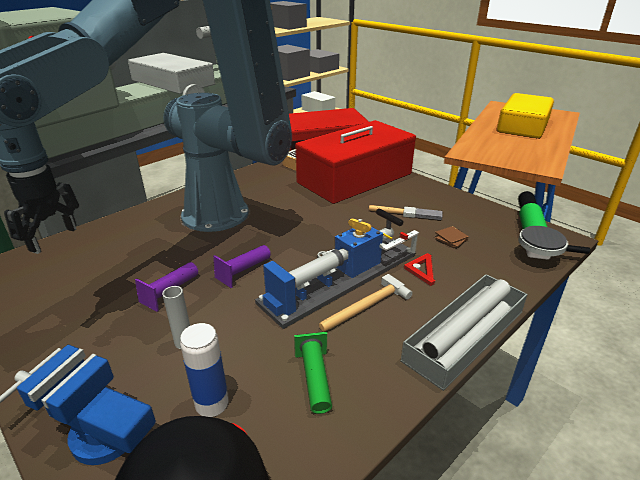

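View pics/a_top.png

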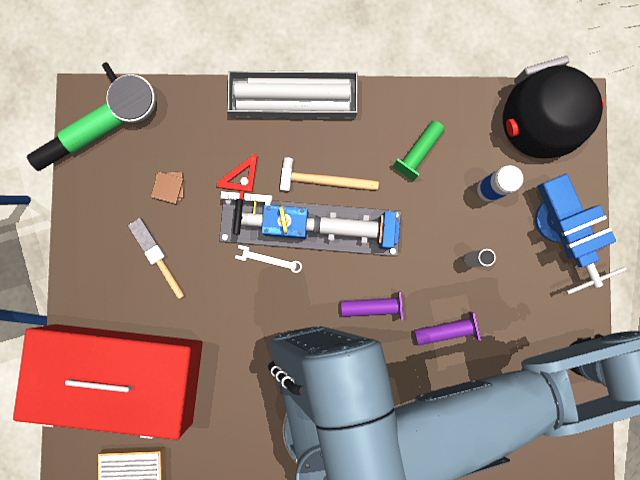

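Run:
```python
import cv2
a=cv2.imread("pics/a_top.png")[170:290,200:420]
cv2.imwrite("pics/b_top.png",cv2.resize(a,(792,432),interpolation=cv2.INTER_CUBIC))
a=cv2.imread("pics/a_scene.png")[190:350,240:460]
cv2.imwrite("pics/b_scene.png",cv2.resize(a,(792,576),interpolation=cv2.INTER_CUBIC))
```

```text
(no output)
```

View pics/b_top.png

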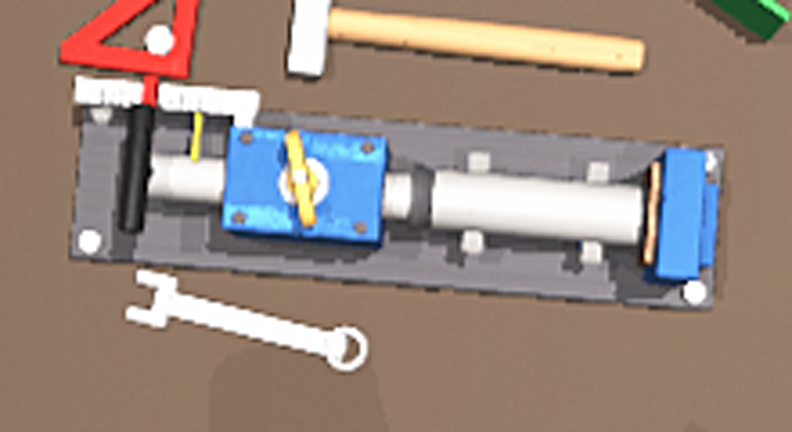

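View pics/b_scene.png

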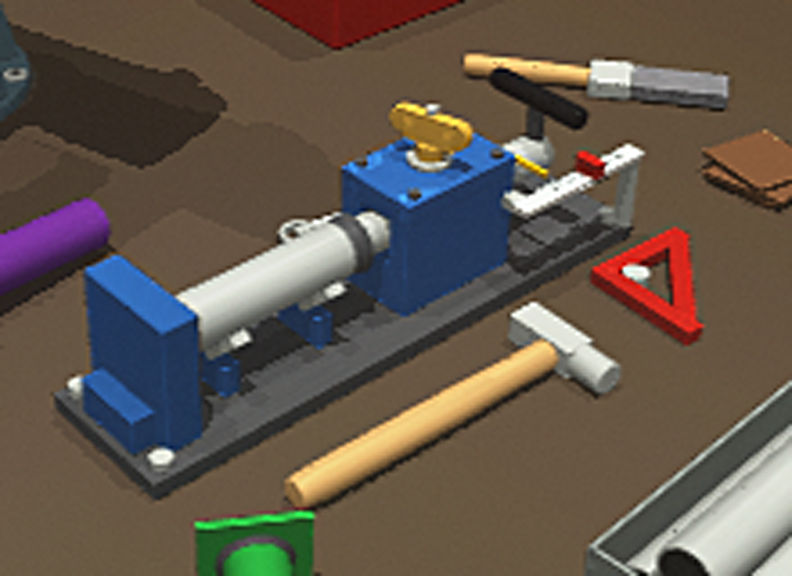

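Which candidate is meant: in the top view the jig's own post is the silver one at about (353,228), lying between the headstock and the ram. The purple ones at (372,307) and (447,328) and the green one at (420,150) are look-alikes. The brass nut is at (284,220), the T-bar at (238,215), the yellow pointer at (254,208) and the red index at (241,195). The enlarged crop confirms all of these. Next I fit the jig pose.

```bash
cat > h.py <<'E'
import numpy as np
from scipy.spatial.transform import Rotation as R
def proj(K,T,P):
    P=np.atleast_2d(P); c=(P-T[:3,3])@T[:3,:3]; u=c@K.T; return u[:,:2]/u[:,2:]
def ray(K,T,uv,z):
    d=T[:3,:3]@np.linalg.solve(K,[uv[0],uv[1],1.]); o=T[:3,3]; return o+d*(z-o[2])/d[2]
def j2w(p,P):
    P=np.atleast_2d(P); c,s=np.cos(p[2]),np.sin(p[2])
    return np.c_[p[0]+c*P[:,0]-s*P[:,1],p[1]+s*P[:,0]+c*P[:,1],P[:,2]]
def w2j(p,P):
    P=np.atleast_2d(P); c,s=np.cos(p[2]),np.sin(p[2]); x=P[:,0]-p[0];y=P[:,1]-p[1]
    return np.c_[c*x+s*y,-s*x+c*y,P[:,2]]
def wcam(cam,o):
    w=o["eef_rot"]; T=np.eye(4); T[:3,:3]=R.from_quat([w[1],w[2],w[3],w[0]]).as_matrix(); T[:3,3]=o["eef_pos"]
    return T@cam["mount"]
def rot(o):
    w=o["eef_rot"]; return R.from_quat([w[1],w[2],w[3],w[0]]).as_matrix()
E
python3 - <<'E'
from bench import *
from h import *
from scipy.optimize import least_squares
t=camera("top"); s=camera("scene")
tp=np.array([[236,125],[387,137],[380,243],[224,230],[301,181]])/3.6+[200,170]-.36
TP=np.array([[36,55,115],[36,-55,115],[-36,-55,115],[-36,55,115],[0,0,150]])/1e3
sp=np.array([[343,168],[408,208],[513,155]])/3.6+[240,190]-.36
SP=np.array([[-36,-55,115],[36,-55,115],[36,55,115]])/1e3
f=lambda p: np.r_[(proj(t["intrinsics"],t["pose"],j2w(p,TP))-tp).ravel(),(proj(s["intrinsics"],s["pose"],j2w(p,SP))-sp).ravel()]
r=least_squares(f,[.45,.05,-.1],loss="soft_l1"); p=r.x; print(p,np.degrees(p[2]),f(p).round(1))
c=lambda u,v:np.array([u,v])/3.6+[200,170]-.36
K,T=t["intrinsics"],t["pose"]
print("bladeends",[w2j(p,ray(K,T,c(*x),.155)).round(3) for x in[(293,132),(308,223)]])
print("bar",[w2j(p,ray(K,T,c(*x),.13)).round(3) for x in[(143,108),(130,232)]])
print("ptr",w2j(p,ray(K,T,c(198,115),.09)),"idx",w2j(p,ray(K,T,c(150,90),.098)))
nut=j2w(p,[0,0,.128])[0]; o=get_obs(); print(nut,(rot(o).T@(nut-o["eef_pos"]))/.2)
E
```

```text
[ 0.53787664  0.11032532 -0.05929837] -3.3975460707539074 [-1.8  0.2  0.2 -0.1  0.1 -0.9 -0.6 -0.3  0.2 -0.9 -1.8 -0.5 -0.9 -0.
 -0.3 -0.3]
bladeends [array([[0.03 , 0.008, 0.155]]), array([[-0.031, -0.007,  0.155]])]
bar [array([[0.042, 0.114, 0.13 ]]), array([[-0.043,  0.116,  0.13 ]])]
ptr [[0.04480911 0.08059604 0.09      ]] idx [[0.0591712  0.11463648 0.098     ]]
[0.53787664 0.11032532 0.128     ] [ 2.67199889 -2.24535005  0.51648634]
```

Call:
{"op": "arm_command", "data": {
  "motion": "0.15 -0.127 -0.06 0 0 0 1; 0.15 -0.127 -0.06 0 0 0 1; 0.15 -0.127 -0.06 0 0 0 1; 0.15 -0.127 -0.06 0 0 0 1; 0.15 -0.127 0 0 0 0 1; 0.15 -0.127 0 0 0 0 1; 0.15 -0.127 0 0 0 0 1; 0.15 -0.127 0 0 0 0 0.6; 0.15 -0.127 0 0 0 0 0.6; 0.15 -0.127 0 0 0 0 0.6"
}}

```text
time_s: 2.28
eef_pos: [0.4107, -0.1581, 0.281]
eef_rot: [0.001, 0.978, 0.208, 0.001]
wrist_force: [0.9, -0.6, -0.1]
opening: 0.609
```

```bash
cat > m.py <<'E'
import sys
from bench import *
from h import *
p=np.array([0.53787664,0.11032532,-0.05929837])
try: p=np.load("p.npy")
except Exception: pass
def to(P,yaw):
    o=get_obs(); Rm=rot(o); d=Rm.T@(np.array(P)-o["eef_pos"])/.2
    t=np.array([[np.cos(yaw),np.sin(yaw),0],[np.sin(yaw),-np.cos(yaw),0],[0,0,-1]])
    rv=R.from_matrix(Rm.T@t).as_rotvec()/np.radians(60)
    print("t",round(o["time_s"],2),"pos",o["eef_pos"].round(4),"yaw",np.degrees(np.arctan2(Rm[1,0],Rm[0,0])).round(2),"d",d.round(3),"rv",rv.round(3),"q",o["q"].round(2),"F",o["wrist_force"].round(1),"op",round(o["opening"],3))
E
python3 - <<'E'
from m import *
to(j2w(p,[0,0,.23])[0],p[2]+.24)
E
```

```text
t 2.28 pos [ 0.4107 -0.1581  0.281 ] yaw 24.01 d [ 1.126 -0.968  0.255] rv [ 0.003 -0.003  0.228] q [-0.64 -0.18  1.87  0.    1.45  0.51] F [ 0.9 -0.6 -0.1] op 0.609
```

Call:
{"op": "arm_command", "data": {
  "motion": "0.13 -0.11 0 0 0 0.03 0.6; 0.13 -0.11 0 0 0 0.03 0.6; 0.13 -0.11 0 0 0 0.03 0.6; 0.13 -0.11 0 0 0 0.03 0.6; 0.13 -0.11 0 0 0 0.03 0.6; 0.13 -0.11 0 0 0 0.03 0.6; 0.13 -0.11 0 0 0 0.03 0.6; 0.08 -0.07 0 0 0 0.02 0.6; 0 0 0 0 0 0 0.6"
}}

```text
time_s: 3.03
eef_pos: [0.5534, 0.0826, 0.2838]
eef_rot: [0.002, 0.996, 0.087, 0.005]
wrist_force: [0.8, -0.7, -0.0]
opening: 0.6
```

Run:
```python
from m import *
import cv2
to(j2w(p,[0,0,.23])[0],p[2]+.24)
o=get_obs(); c=camera("wrist"); cv2.imwrite("pics/c_wrist.png",c["img"][:,:,::-1]); np.savez("c.npz",K=c["intrinsics"],T=wcam(c,o))
```

```text
t 3.03 pos [0.5534 0.0826 0.2838] yaw 9.99 d [-0.055 -0.151  0.268] rv [ 0.004 -0.01  -0.006] q [-0.06  0.1   1.59 -0.    1.44  1.33] F [ 0.8 -0.7 -0. ] op 0.6
```

View pics/c_wrist.png

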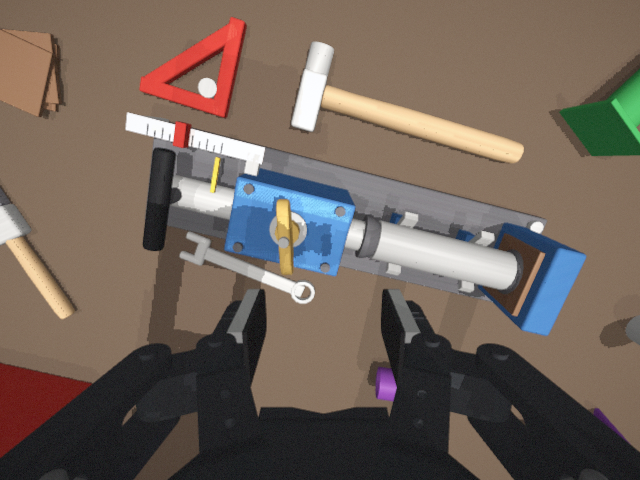

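Run:
```python
import cv2
a=cv2.imread("pics/c_wrist.png")[90:310,110:375]
cv2.imwrite("pics/d.png",cv2.resize(a,None,fx=3,fy=2.7272727,interpolation=cv2.INTER_CUBIC))
```

```text
(no output)
```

View pics/d.png

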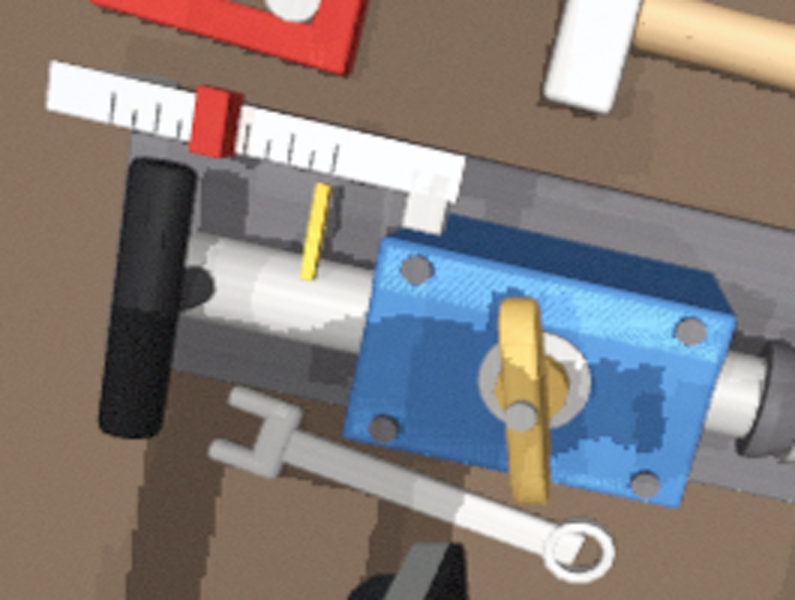

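Run:
```python
from m import *
from scipy.optimize import least_squares
d=np.load("c.npz");K,T=d["K"],d["T"]
c=lambda a:(np.array(a)+.5)/[3,2.7272727]+[110,90]-.5
ip=c([[384,238],[734,316],[678,506],[346,437],[52,62],[466,157],[47,108]])
P=np.array([[36,55,115],[36,-55,115],[-36,-55,115],[-36,55,115],[64,170,84],[64,40,84],[48,170,84]])/1e3
f=lambda q:(proj(K,T,j2w(q,P))-ip).ravel()
r=least_squares(f,p,loss="soft_l1"); q=r.x; print(q,f(q).round(1)); 
for n,a,z in[("blade",[[521,302],[531,497]],.155),("bladeside",[[522,415]],.155),("bar",[[164,165],[133,430],[148,298]],.13),("ptr",[[324,186],[318,230]],.092),("idx",[[193,152],[229,157],[211,120]],.098)]:
    for x in a: print(n,w2j(q,ray(K,T,c(x),z)).round(4))
np.save("p.npy",q)
p=q; to(j2w(p,[0,0,.128])[0],p[2]+.24)
```

```text
[ 0.54028471  0.11256717 -0.06932786] [-0.9 -1.2  2.3 -0.2  1.   1.7 -1.6  0.9 -0.2 -0.4  0.1 -0.1  0.   0.3]
blade [[0.0324 0.0078 0.155 ]]
blade [[-0.0259 -0.0076  0.155 ]]
bladeside [[-0.0009  0.0003  0.155 ]]
bar [[0.0446 0.1133 0.13  ]]
bar [[-0.0417  0.1124  0.13  ]]
bar [[0.003 0.113 0.13 ]]
ptr [[0.0443 0.08   0.092 ]]
ptr [[0.029  0.0794 0.092 ]]
idx [[0.0464 0.1186 0.098 ]]
idx [[0.0474 0.1078 0.098 ]]
idx [[0.0579 0.1146 0.098 ]]
t 3.08 pos [0.5525 0.0814 0.2836] yaw 10.04 d [-0.041 -0.167  0.777] rv [ 0.004 -0.009  0.004] q [-0.06  0.1   1.59 -0.    1.44  1.33] F [-0.1 -0.4  0.5] op 0.603
```

Call:
{"op": "arm_command", "data": {
  "motion": "-0.02 -0.08 0.1 0.004 -0.009 -0.01 0.6; -0.02 -0.08 0.15 0 0 0 0.6; 0 0 0.15 0 0 0 0.6; 0 0 0 0 0 0 0.6"
}}

```text
time_s: 3.42
eef_pos: [0.5392, 0.1095, 0.2035]
eef_rot: [0.001, 0.996, 0.093, 0.002]
wrist_force: [-0.3, 0.3, -0.6]
opening: 0.6
```

Run:
```python
from m import *
import cv2
to(j2w(p,[0,0,.128])[0],p[2]+.258)
o=get_obs(); c=camera("wrist"); cv2.imwrite("pics/e_wrist.png",c["img"][:,:,::-1]); np.savez("c.npz",K=c["intrinsics"],T=wcam(c,o))
print(proj(c["intrinsics"],wcam(c,o),j2w(p,[[0,0,.155],[.033*np.cos(.258),.033*np.sin(.258),.155],[-.033*np.cos(.258),-.033*np.sin(.258),.155]])))
```

```text
t 3.42 pos [0.5392 0.1095 0.2035] yaw 10.72 d [ 0.006 -0.015  0.378] rv [ 0.003 -0.004 -0.001] q [-0.01  0.15  1.7  -0.    1.29  1.37] F [-0.3  0.3 -0.6] op 0.6
[[319.10002354 264.6634491 ]
 [318.82097919 209.24801124]
 [319.35418881 315.13814821]]
```

View pics/e_wrist.png

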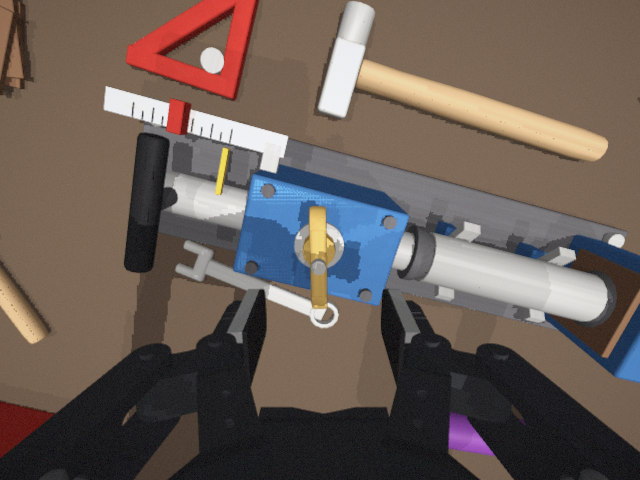

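The blade shows at (318, 207–310), which agrees with the prediction. Now descend and grip.

Call:
{"op": "arm_command", "data": {
  "motion": "0.006 -0.015 0.1 0 0 0 0.5; 0 0 0.12 0 0 0 0.5; 0 0 0.1 0 0 0 0.5; 0 0 0.06 0 0 0 0.5; 0 0 0 0 0 0 0.5; 0 0 0 0 0 0 0; 0 0 0 0 0 0 0; 0 0 0 0 0 0 0; 0 0 0 0 0 0 0; 0 0 0 0 0 0 0"
}}

```text
time_s: 4.3
eef_pos: [0.548, 0.1141, 0.1424]
eef_rot: [-0.004, 0.996, 0.09, 0.012]
wrist_force: [3.0, -2.8, -11.8]
opening: 0.098
```

Run:
```python
from m import *
import cv2
to(j2w(p,[0,0,.128])[0],p[2]+.258)
c=camera("wrist"); cv2.imwrite("pics/f_wrist.png",c["img"][:,:,::-1])
```

```text
t 4.3 pos [0.548  0.1141 0.1424] yaw 10.36 d [-0.041  0.001  0.071] rv [-0.006 -0.023 -0.007] q [-0.01  0.23  1.74  0.01  1.15  1.37] F [  3.   -2.8 -11.8] op 0.098
```

View pics/f_wrist.png

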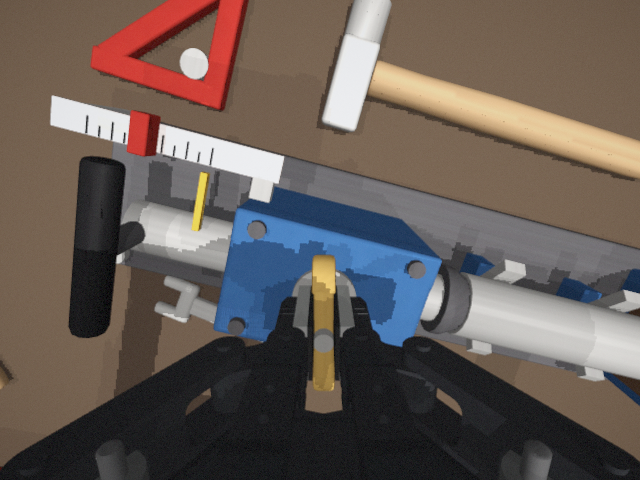

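The grip is 14 mm too high and about 8 mm off the axis. I'll reopen and correct it.

Call:
{"op": "arm_command", "data": {
  "motion": "0 0 0 0 0 0 0.45; 0 0 0 0 0 0 0.45; 0 0 0 0 0 0 0.45; 0 0 0 0 0 0 0.45"
}}

```text
time_s: 4.68
eef_pos: [0.5506, 0.1136, 0.1471]
eef_rot: [-0.004, 0.996, 0.09, 0.015]
wrist_force: [-0.3, -0.4, 0.1]
opening: 0.449
```

Run:
```python
from m import *
to(j2w(p,[0,0,.128])[0],p[2]+.258)
```

```text
t 4.68 pos [0.5506 0.1136 0.1471] yaw 10.3 d [-0.054 -0.004  0.094] rv [-0.006 -0.029 -0.008] q [-0.01  0.22  1.74  0.01  1.15  1.37] F [-0.3 -0.4  0.1] op 0.449
```

Call:
{"op": "arm_command", "data": {
  "motion": "-0.03 0 0.06 -0.006 -0.03 -0.008 0.45; -0.02 0 0.035 0 0 0 0.45; 0 0 0 0 0 0 0.45"
}}

```text
time_s: 4.93
eef_pos: [0.542, 0.1115, 0.1289]
eef_rot: [0.001, 0.996, 0.094, 0.0]
wrist_force: [0.1, -0.5, 0.5]
opening: 0.452
```

Run:
```python
from m import *
to(j2w(p,[0,0,.128])[0],p[2]+.258)
```

```text
t 4.93 pos [0.542  0.1115 0.1289] yaw 10.82 d [-0.007 -0.007  0.004] rv [ 0.002 -0.     0.   ] q [-0.01  0.25  1.75 -0.    1.14  1.37] F [ 0.1 -0.5  0.5] op 0.452
```

Call:
{"op": "arm_command", "data": {
  "motion": "0 0 0 0 0 0 0.45"
}}

```text
time_s: 5.02
eef_pos: [0.5415, 0.1115, 0.1282]
eef_rot: [0.001, 0.996, 0.094, -0.0]
wrist_force: [-0.0, -0.0, 0.7]
opening: 0.449
```

Run:
```python
from m import *
to(j2w(p,[0,0,.128])[0],p[2]+.258)
```

```text
t 5.02 pos [0.5415 0.1115 0.1282] yaw 10.82 d [-0.005 -0.006  0.001] rv [0.002 0.001 0.   ] q [-0.01  0.25  1.75 -0.    1.14  1.37] F [-0.  -0.   0.7] op 0.449
```

Call:
{"op": "arm_command", "data": {
  "motion": "-0.005 -0.006 0 0 0 0 0.3"
}}

```text
time_s: 5.1
eef_pos: [0.54, 0.1124, 0.1277]
eef_rot: [0.001, 0.996, 0.094, -0.001]
wrist_force: [0.6, 0.6, 0.2]
opening: 0.323
```

Call:
{"op": "arm_command", "data": {
  "motion": "0 0 0 0 0 0 0.2"
}}

```text
time_s: 5.18
eef_pos: [0.5397, 0.1125, 0.1278]
eef_rot: [0.001, 0.996, 0.094, -0.001]
wrist_force: [-1.6, 0.6, 3.7]
opening: 0.213
```

Call:
{"op": "arm_command", "data": {
  "motion": "0 0 0 0 0 0 0.15"
}}

```text
time_s: 5.27
eef_pos: [0.5397, 0.1125, 0.128]
eef_rot: [0.001, 0.996, 0.094, -0.001]
wrist_force: [-0.8, -0.6, 0.4]
opening: 0.2
```

Call:
{"op": "arm_command", "data": {
  "motion": "0 0 0 0 0 0 0.08"
}}

```text
time_s: 5.35
eef_pos: [0.5396, 0.1125, 0.128]
eef_rot: [0.001, 0.996, 0.094, -0.001]
wrist_force: [0.4, -0.1, -1.5]
opening: 0.199
```

Call:
{"op": "arm_command", "data": {
  "motion": "0.003 0 -0.005 0 0 0 0.3; 0 0 -0.035 0 0 0 0.3; 0 0 0 0 0 0 0.15; 0 0 0 0 0 0 0.1"
}}

```text
time_s: 5.68
eef_pos: [0.54, 0.1126, 0.1363]
eef_rot: [0.001, 0.996, 0.094, -0.002]
wrist_force: [1.1, -0.8, -11.1]
opening: 0.11
```

Call:
{"op": "arm_command", "data": {
  "motion": "0 0 0 0 0 0 0.08"
}}

```text
time_s: 5.77
eef_pos: [0.54, 0.1126, 0.1363]
eef_rot: [0.001, 0.996, 0.094, -0.001]
wrist_force: [0.8, -0.2, -2.4]
opening: 0.101
```

Call:
{"op": "arm_command", "data": {
  "motion": "0 0 0 0 0 0 0.05"
}}

```text
time_s: 5.85
eef_pos: [0.5401, 0.1126, 0.1363]
eef_rot: [0.001, 0.996, 0.094, -0.001]
wrist_force: [0.3, -0.5, -1.6]
opening: 0.101
```

Call:
{"op": "arm_command", "data": {
  "motion": "0 0 0 0 0 0 0; 0 0 0 0 0 -0.05 0; 0 0 0 0 0 -0.08 0; 0 0 0 0 0 -0.1 0; 0 0 0 0 0 -0.1 0; 0 0 0 0 0 -0.1 0"
}}

```text
time_s: 6.35
eef_pos: [0.5399, 0.113, 0.1363]
eef_rot: [0.0, 0.947, 0.321, -0.002]
wrist_force: [0.1, -0.2, -1.0]
opening: 0.103
```

Run:
```python
from m import *
to(j2w(p,[0,0,.1363])[0],p[2]+3.0)
```

```text
t 6.35 pos [0.5399 0.113  0.1363] yaw 37.49 d [ 0.     0.003 -0.   ] rv [-0.004  0.    -2.174] q [-0.01  0.24  1.75 -0.    1.16  0.91] F [ 0.1 -0.2 -1. ] op 0.103
```

Call:
{"op": "arm_command", "data": {
  "motion": "0 0 0 0 0 -0.11 0; 0 0 0 0 0 -0.11 0; 0 0 0 0 0 -0.11 0; 0 0 0 0 0 -0.11 0; 0 0 0 0 0 -0.11 0; 0 0 0 0 0 -0.11 0; 0 0 0 0 0 -0.11 0; 0 0 0 0 0 -0.11 0; 0 0 0 0 0 -0.11 0; 0 0 0 0 0 -0.11 0"
}}

```text
time_s: 7.18
eef_pos: [0.5389, 0.1133, 0.1363]
eef_rot: [-0.002, 0.596, 0.803, -0.002]
wrist_force: [-0.6, -0.7, -1.1]
opening: 0.1
```

Run:
```python
from m import *
to(j2w(p,[0,0,.1363])[0],p[2]+3.0)
```

```text
t 7.18 pos [0.5389 0.1133 0.1363] yaw 106.82 d [-0.006  0.006 -0.   ] rv [-0.004 -0.003 -1.018] q [-0.01  0.24  1.75 -0.    1.16 -0.3 ] F [-0.6 -0.7 -1.1] op 0.1
```

Call:
{"op": "arm_command", "data": {
  "motion": "-0.003 0.003 0 0 0 -0.11 0; 0 0 0 0 0 -0.11 0; 0 0 0 0 0 -0.11 0; 0 0 0 0 0 -0.11 0; 0 0 0 0 0 -0.11 0; 0 0 0 0 0 -0.11 0; 0 0 0 0 0 -0.11 0; 0 0 0 0 0 -0.1 0"
}}

```text
time_s: 7.85
eef_pos: [0.5382, 0.1127, 0.1363]
eef_rot: [-0.004, 0.159, 0.987, -0.002]
wrist_force: [-0.7, -0.8, -0.5]
opening: 0.102
```

Run:
```python
from m import *
to(j2w(p,[0,0,.1363])[0],p[2]+3.0); print(get_obs()["torque"])
```

```text
t 7.85 pos [0.5382 0.1127 0.1363] yaw 161.72 d [-0.01   0.003 -0.   ] rv [-0.004 -0.007 -0.103] q [-0.01  0.24  1.75 -0.    1.17 -1.26] F [-0.7 -0.8 -0.5] op 0.102
[-0.14901962 -0.20697561 -0.19074159]
```

Call:
{"op": "arm_command", "data": {
  "motion": "-0.004 0.002 0 0 0 -0.04 0; -0.004 0 0 0 0 -0.04 0; 0 0 0 0 0 -0.03 0; 0 0 0 0 0 0 0"
}}

```text
time_s: 8.18
eef_pos: [0.5381, 0.1126, 0.1363]
eef_rot: [-0.006, 0.097, 0.995, -0.002]
wrist_force: [-0.4, -0.0, -1.5]
opening: 0.098
```

Run:
```python
from m import *
to(j2w(p,[0,0,.1363])[0],p[2]+3.0); print(get_obs()["torque"])
```

```text
t 8.18 pos [0.5381 0.1126 0.1363] yaw 168.92 d [-0.011  0.002 -0.   ] rv [-0.004 -0.01   0.017] q [-0.01  0.24  1.74 -0.    1.17 -1.38] F [-0.4 -0.  -1.5] op 0.098
[-0.10521234 -0.30126904 -0.63461117]
```

The torque rose to −0.63 N m, so the nut is at its stop. Release it, then go up and rotate back.

Call:
{"op": "arm_command", "data": {
  "motion": "0 0 0 0 0 0.01 0.4; 0 0 0 0 0 0 0.4; 0 0 0 0 0 0 0.5; 0 0 -0.1 0 0 0 0.5; 0 0 -0.15 0 0 0 0.5; 0 0 -0.1 0 0 0.1 0.5; 0 0 0 0 0 0.11 0.5; 0 0 0 0 0 0.11 0.5; 0 0 0 0 0 0.11 0.5; 0 0 0 0 0 0.11 0.5"
}}

```text
time_s: 9.02
eef_pos: [0.5399, 0.1132, 0.2115]
eef_rot: [-0.004, 0.388, 0.922, -0.003]
wrist_force: [0.7, -0.4, 0.6]
opening: 0.501
```

Call:
{"op": "arm_command", "data": {
  "motion": "0 0 0 0 0 0.11 0.5; 0 0 0 0 0 0.11 0.5; 0 0 0 0 0 0.11 0.5; 0 0 0 0 0 0.11 0.5; 0 0 0 0 0 0.11 0.5; 0 0 0 0 0 0.11 0.5; 0 0 0 0 0 0.11 0.5; 0 0 0 0 0 0.11 0.5; 0 0 0 0 0 0.11 0.5; 0 0 0 0 0 0.11 0.5"
}}

```text
time_s: 9.85
eef_pos: [0.5416, 0.1138, 0.2145]
eef_rot: [0.0, 0.844, 0.536, -0.002]
wrist_force: [-0.8, 0.6, 0.9]
opening: 0.499
```

Run:
```python
from m import *
to(j2w(p,[0,.115,.2])[0],p[2])
```

```text
t 9.85 pos [0.5416 0.1138 0.2145] yaw 64.79 d [ 0.528 -0.211  0.071] rv [0.    0.004 1.146] q [-0.01  0.15  1.68 -0.    1.32  0.43] F [-0.8  0.6  0.9] op 0.499
```

Call:
{"op": "arm_command", "data": {
  "motion": "0 0 0 0 0 0.115 0.5; 0 0 0 0 0 0.115 0.5; 0 0 0 0 0 0.115 0.5; 0 0 0 0 0 0.115 0.5; 0 0 0 0 0 0.115 0.5; 0 0 0 0 0 0.115 0.5; 0 0 0 0 0 0.115 0.5; 0 0 0 0 0 0.115 0.5; 0 0 0 0 0 0.115 0.5; 0 0 0 0 0 0.11 0.5"
}}

```text
time_s: 10.68
eef_pos: [0.5428, 0.1143, 0.2168]
eef_rot: [0.001, 0.998, -0.058, 0.0]
wrist_force: [0.1, 0.2, 0.4]
opening: 0.499
```

Run:
```python
from m import *
import cv2
to(j2w(p,[0,.115,.2])[0],p[2])
o=get_obs(); c=camera("wrist"); cv2.imwrite("pics/g_wrist.png",c["img"][:,:,::-1]); np.savez("c.npz",K=c["intrinsics"],T=wcam(c,o))
a=c["img"][0:330,140:540,::-1]; cv2.imwrite("pics/g_crop.png",cv2.resize(a,None,fx=1.8,fy=1.8,interpolation=cv2.INTER_CUBIC))
```

```text
t 10.68 pos [0.5428 0.1143 0.2168] yaw -6.65 d [-0.039 -0.564  0.083] rv [ 0.002 -0.001 -0.045] q [-0.    0.15  1.67 -0.    1.32  1.68] F [0.1 0.2 0.4] op 0.499
```

View pics/g_crop.png

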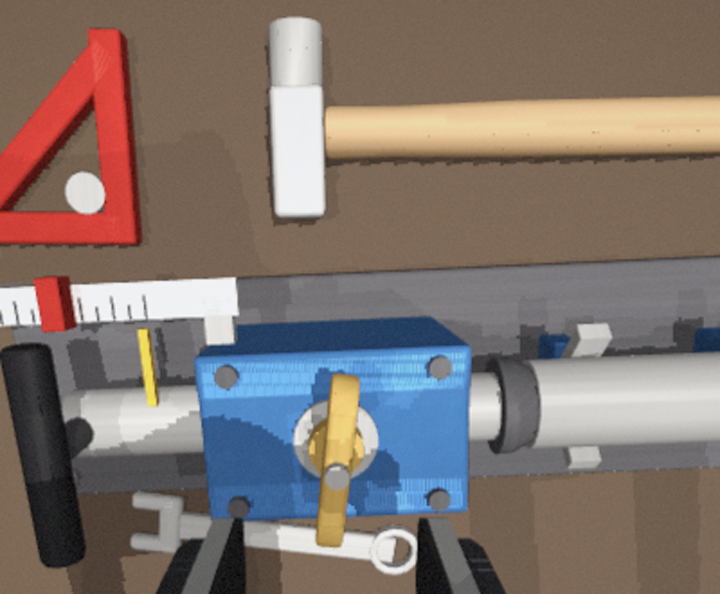

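The nut's blade now runs from (345,380) to (330,540) in the crop. I check its angle and move over the handle.

Run:
```python
from m import *
d=np.load("c.npz");K,T=d["K"],d["T"]
c=lambda a:np.array(a)/1.8+[140,0]
g=[w2j(p,ray(K,T,c(x),.155))[0] for x in[(346,377),(331,540)]]; print(g)
e=g[1]-g[0]; print("nut",np.arctan2(e[1],e[0]))
for n,x,z in[("bar",(27,352),.13),("bar",(64,560),.13),("hole",(221,580),.115)]: print(n,w2j(p,ray(K,T,c(x),z)))
for x in [(197,358),(470,347),(466,512),(211,517)]: print("corner",w2j(p,ray(K,T,c(x),.115)).round(4))
```

```text
[array([ 0.03345135, -0.00416711,  0.155     ]), array([-0.02587999,  0.00352995,  0.155     ])]
nut 3.012583211257535
bar [[0.04286122 0.11199691 0.13      ]]
bar [[-0.04241043  0.11290547  0.13      ]]
hole [[-0.06323918  0.05334883  0.115     ]]
corner [[0.0351 0.0532 0.115 ]]
corner [[ 0.0345 -0.0537  0.115 ]]
corner [[-0.0358 -0.0534  0.115 ]]
corner [[-0.033   0.0547  0.115 ]]
```

Call:
{"op": "arm_command", "data": {
  "motion": "-0.01 -0.11 0 0 0 -0.02 0.5; -0.01 -0.15 0 0 0 -0.02 0.5; 0 -0.15 0 0 0 0 0.5; 0 -0.11 0 0 0 0 0.5; 0 -0.02 0 0 0 0 0.5"
}}

```text
time_s: 11.15
eef_pos: [0.5504, 0.2242, 0.2177]
eef_rot: [0.001, 0.999, -0.037, 0.001]
wrist_force: [0.5, -1.1, -0.0]
opening: 0.503
```

Run:
```python
from m import *
import cv2
to(j2w(p,[0,.115,.106])[0],p[2])
o=get_obs(); c=camera("wrist"); cv2.imwrite("pics/i_wrist.png",c["img"][:,:,::-1]); np.savez("c.npz",K=c["intrinsics"],T=wcam(c,o))
print(proj(c["intrinsics"],wcam(c,o),j2w(p,[[0.045,.115,.134],[-.045,.115,.134]])))
```

```text
t 11.15 pos [0.5504 0.2242 0.2177] yaw -4.2 d [-0.013 -0.016  0.558] rv [ 0.003 -0.003 -0.004] q [ 0.19  0.23  1.57 -0.    1.33  1.83] F [ 0.5 -1.1 -0. ] op 0.503
[[319.39175682 185.32946231]
 [320.24605101 310.23011007]]
```

View pics/i_wrist.png

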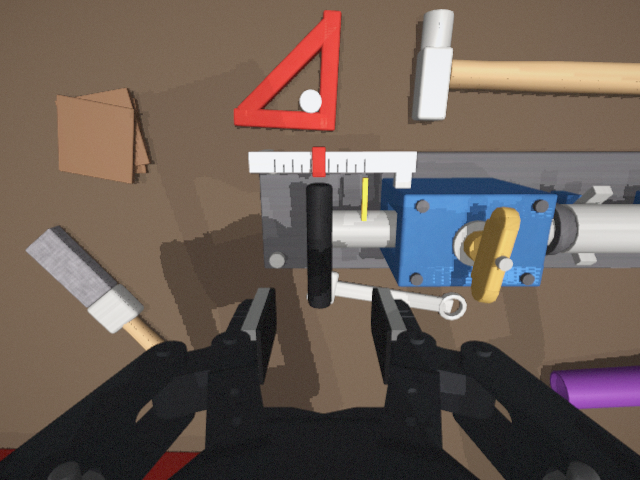

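Call:
{"op": "arm_command", "data": {
  "motion": "-0.007 -0.008 0.1 0 0 0 0.5; -0.006 -0.008 0.13 0 0 0 0.5; 0 0 0.13 0 0 0 0.5; 0 0 0.1 0 0 0 0.5; 0 0 0.06 0 0 0 0.5; 0 0 0.02 0 0 0 0.5"
}}

```text
time_s: 11.7
eef_pos: [0.5515, 0.2235, 0.1096]
eef_rot: [0.002, 0.999, -0.031, 0.006]
wrist_force: [-0.5, 0.9, -0.1]
opening: 0.5
```

Run:
```python
from m import *
to(j2w(p,[0,.115,.106])[0],p[2])
```

```text
t 11.7 pos [0.5515 0.2235 0.1096] yaw -3.58 d [-0.018 -0.018  0.018] rv [ 0.004 -0.011  0.007] q [ 0.19  0.35  1.66 -0.01  1.12  1.83] F [-0.5  0.9 -0.1] op 0.5
```

Call:
{"op": "arm_command", "data": {
  "motion": "-0.018 -0.018 0.018 0.004 -0.011 0.007 0.5; 0 0 0 0 0 0 0.4; 0 0 0 0 0 0 0.2; 0 0 0 0 0 0 0.1; 0 0 0 0 0 0 0; 0 0 0 0 0 0 0; 0 0 0 0 0 0 0"
}}

```text
time_s: 12.28
eef_pos: [0.5484, 0.2271, 0.1065]
eef_rot: [-0.001, 0.999, -0.035, -0.001]
wrist_force: [0.7, 0.8, -6.8]
opening: 0.19
```

Run:
```python
from m import *
to(j2w(p,[0,.148,.106])[0],p[2])
import cv2
o=get_obs(); c=camera("wrist"); cv2.imwrite("pics/j_wrist.png",c["img"][:,:,::-1]); np.savez("c.npz",K=c["intrinsics"],T=wcam(c,o))
```

```text
t 12.28 pos [0.5484 0.2271 0.1065] yaw -4.01 d [-0.001 -0.166  0.003] rv [-0.002  0.001 -0.001] q [0.19 0.36 1.66 0.   1.13 1.83] F [ 0.7  0.8 -6.8] op 0.19
```

View pics/j_wrist.png

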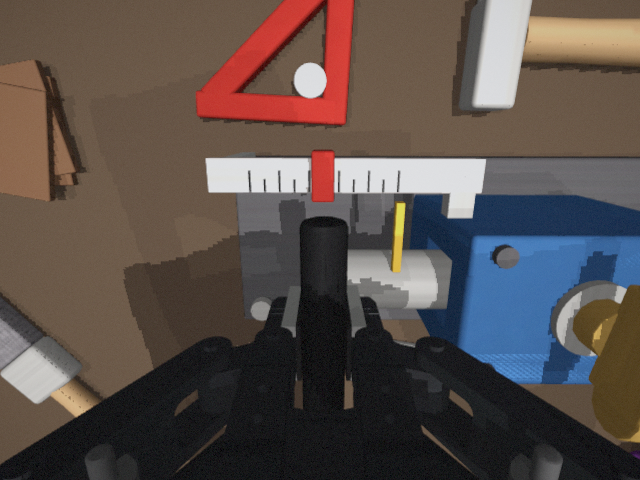

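Run:
```python
from m import *
import cv2
d=np.load("c.npz");K,T=d["K"],d["T"]
im=cv2.imread("pics/j_wrist.png"); h=cv2.cvtColor(im,cv2.COLOR_BGR2HSV)
def cen(mask,n):
    ys,xs=np.nonzero(mask); print(n,xs.min(),xs.max(),ys.min(),ys.max()); return xs,ys
red=((h[...,0]<6)|(h[...,0]>174))&(h[...,1]>170)&(h[...,2]>80); red[:148]=0; red[206:]=0;red[:,:290]=0;red[:,360:]=0
yel=(abs(h[...,0].astype(int)-27)<5)&(h[...,1]>150)&(h[...,2]>120); yel[:195]=0;yel[280:]=0;yel[:,:370]=0;yel[:,430:]=0
xs,ys=cen(red,"red")
for r in (175,185,195): m=ys==r; u=(xs[m].min()+xs[m].max())/2; print(r,xs[m].min(),xs[m].max(),w2j(p,ray(K,T,(u,r),.098)).round(4))
xs,ys=cen(yel,"yel")
for r in (206,215,240): m=ys==r; u=(xs[m].min()+xs[m].max())/2; print(r,xs[m].min(),xs[m].max(),w2j(p,ray(K,T,(u,r),.091)).round(4))
```

```text
red 311 334 150 201
175 312 332 [[0.058  0.1161 0.098 ]]
185 312 332 [[0.0537 0.1161 0.098 ]]
195 312 333 [[0.0493 0.1159 0.098 ]]
yel 393 404 203 271
206 396 404 [[0.043  0.0803 0.091 ]]
215 396 404 [[0.0388 0.0801 0.091 ]]
240 395 401 [[0.0267 0.0802 0.091 ]]
```

The grip on the bar is good. The pointer-to-index distance is about 34–36 mm. Pull about 28 mm first.

Call:
{"op": "arm_command", "data": {
  "motion": "0 -0.02 0 0 0 0 0; 0 -0.03 0 0 0 0 0; 0 -0.04 0 0 0 0 0; 0 -0.03 0 0 0 0 0; 0 -0.02 0 0 0 0 0; 0 0 0 0 0 0 0"
}}

```text
time_s: 12.83
eef_pos: [0.5491, 0.239, 0.1065]
eef_rot: [0.014, 0.999, -0.035, -0.005]
wrist_force: [-0.7, -8.7, -3.3]
opening: 0.19
```

```bash
cat > v.py <<'E'
from m import *
import cv2,sys
n=sys.argv[1]
o=get_obs(); to(j2w(p,[0,.148,.106])[0],p[2]); print("tcp jig",w2j(p,o["eef_pos"]).round(4))
c=camera("wrist"); K=c["intrinsics"];T=wcam(c,o); im=c["img"][:,:,::-1].copy(); cv2.imwrite(f"pics/{n}.png",im)
h=cv2.cvtColor(im,cv2.COLOR_BGR2HSV)
ip=proj(K,T,j2w(p,[[.056,.1155,.098]]))[0].astype(int); print(ip)
red=((h[...,0]<6)|(h[...,0]>174))&(h[...,1]>170)&(h[...,2]>80); H=np.zeros_like(red); H[ip[1]-25:ip[1]+30,ip[0]-30:ip[0]+30]=1; red&=H
yel=(abs(h[...,0].astype(int)-27)<5)&(h[...,1]>150)&(h[...,2]>120); yel[:190]=0;yel[285:]=0;yel[:,:350]=0;yel[:,450:]=0
for nm,mk,z in(("red",red,.098),("yel",yel,.091)):
    ys,xs=np.nonzero(mk); print(nm,xs.min(),xs.max(),ys.min(),ys.max())
    for r in np.linspace(ys.min()+3,ys.max()-3,4).astype(int):
        m=ys==r
        if m.any(): u=(xs[m].min()+xs[m].max())/2; print(r,xs[m].min(),xs[m].max(),w2j(p,ray(K,T,(u,r),z)).round(4))
E
python3 v.py k1
```

```text
t 12.83 pos [0.5491 0.239  0.1065] yaw -4.07 d [-0.    -0.107 -0.001] rv [ 0.028  0.008 -0.002] q [ 0.23  0.38  1.62 -0.03  1.15  1.88] F [-0.7 -8.7 -3.3] op 0.19
tcp jig [[0.     0.1267 0.1065]]
[350 179]
red 337 361 154 201
157 338 360 [[0.0653 0.1163 0.098 ]]
170 337 359 [[0.0599 0.1166 0.098 ]]
184 337 359 [[0.0539 0.1165 0.098 ]]
198 338 359 [[0.0479 0.1162 0.098 ]]
yel 391 402 202 270
205 394 402 [[0.0431 0.0925 0.091 ]]
225 393 401 [[0.0336 0.0924 0.091 ]]
246 392 399 [[0.0232 0.0925 0.091 ]]
267 391 397 [[0.0124 0.0925 0.091 ]]
```

View pics/k1.png

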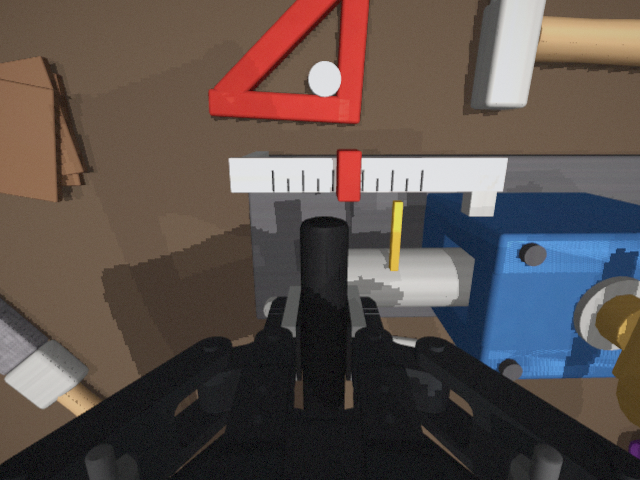

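Call:
{"op": "arm_command", "data": {
  "motion": "0 -0.04 0 0.03 0 0 0; 0 -0.05 0 0.02 0 0 0; 0 -0.05 0 0.02 0 0 0; 0 -0.05 0 0.01 0 0 0"
}}

```text
time_s: 13.22
eef_pos: [0.5506, 0.2613, 0.1065]
eef_rot: [-0.014, 0.999, -0.036, -0.007]
wrist_force: [-1.5, -16.1, -2.5]
opening: 0.189
```

```bash
python3 v.py k2; python3 -c "
from m import *
for i in range(3): camera('wrist'); to(j2w(p,[0,.148,.106])[0],p[2])"
```

```text
t 13.22 pos [0.5506 0.2613 0.1065] yaw -4.09 d [0.    0.006 0.002] rv [-0.027  0.014 -0.002] q [0.23 0.39 1.61 0.03 1.14 1.86] F [ -1.5 -16.1  -2.5] op 0.189
tcp jig [[-0.      0.1491  0.1065]]
[404 179]
red 387 416 154 201
157 392 415 [[0.0653 0.1166 0.098 ]]
170 390 414 [[0.0599 0.1168 0.098 ]]
184 391 413 [[0.054  0.1164 0.098 ]]
198 390 412 [[0.048  0.1165 0.098 ]]
yel 395 407 203 271
206 399 406 [[0.0429 0.1142 0.091 ]]
226 398 405 [[0.0335 0.114  0.091 ]]
247 398 403 [[0.0232 0.1138 0.091 ]]
268 396 402 [[0.0125 0.1138 0.091 ]]
t 13.32 pos [0.5507 0.2623 0.1065] yaw -4.06 d [0.    0.011 0.002] rv [-0.028  0.014 -0.002] q [0.23 0.39 1.61 0.04 1.14 1.86] F [ -0.6 -12.7  -2.7] op 0.189
t 13.37 pos [0.5506 0.2622 0.1065] yaw -4.07 d [0.    0.01  0.002] rv [-0.028  0.014 -0.002] q [0.23 0.39 1.61 0.04 1.14 1.86] F [ -2.1 -12.7  -2.4] op 0.192
t 13.42 pos [0.5507 0.2622 0.1065] yaw -4.07 d [0.    0.01  0.002] rv [-0.028  0.014 -0.002] q [0.23 0.39 1.61 0.04 1.14 1.86] F [ -2.1 -11.6  -1.7] op 0.186
```

```bash
python3 v.py k3
python3 - <<'E'
import cv2
a=cv2.imread("pics/k3.png")[140:290,330:480]
cv2.imwrite("pics/k3c.png",cv2.resize(a,(600,600),interpolation=cv2.INTER_CUBIC))
from m import *
c=camera("top");cv2.imwrite("pics/k3top.png",cv2.resize(c["img"][180:250,215:315,::-1],(800,560),interpolation=cv2.INTER_CUBIC))
np.savez("top.npz",K=c["intrinsics"],T=c["pose"])
E
```

```text
t 13.42 pos [0.5507 0.2622 0.1065] yaw -4.07 d [0.    0.01  0.002] rv [-0.028  0.014 -0.002] q [0.23 0.39 1.61 0.04 1.14 1.86] F [ -2.1 -11.6  -1.7] op 0.186
tcp jig [[-0.      0.15    0.1065]]
[406 179]
red 389 418 154 201
157 394 417 [[0.0653 0.1166 0.098 ]]
170 392 416 [[0.0599 0.1169 0.098 ]]
184 393 415 [[0.0541 0.1165 0.098 ]]
198 391 414 [[0.048  0.1167 0.098 ]]
yel 395 407 203 271
206 399 406 [[0.043  0.1151 0.091 ]]
226 398 405 [[0.0335 0.1149 0.091 ]]
247 397 404 [[0.0233 0.1147 0.091 ]]
268 396 402 [[0.0126 0.1147 0.091 ]]
```

View pics/k3c.png

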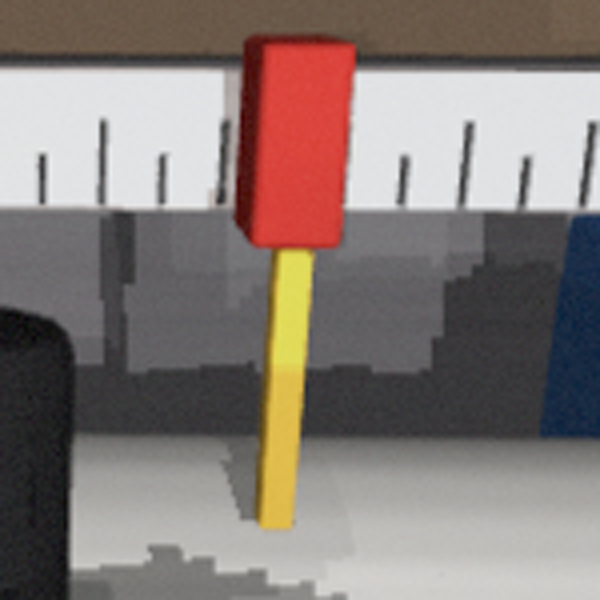

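View pics/k3top.png

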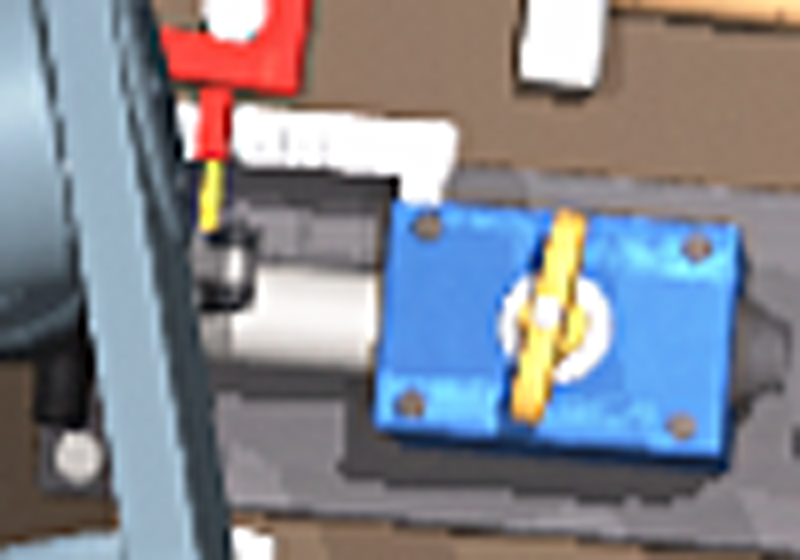

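The estimates agree: the pointer is about 1.3 mm short, with the ram at 34.6 mm and the index at about 36.0 mm. I'll nudge it.

Call:
{"op": "arm_command", "data": {
  "motion": "0 -0.035 0 0 0 0 0"
}}

```text
time_s: 13.6
eef_pos: [0.5508, 0.2646, 0.1065]
eef_rot: [-0.011, 0.999, -0.036, -0.008]
wrist_force: [-2.4, -16.0, -1.6]
opening: 0.187
```

```bash
python3 -c "
from m import *
for i in range(4): to(j2w(p,[0,.151,.106])[0],p[2]);camera('wrist')"
```

```text
t 13.6 pos [0.5508 0.2646 0.1065] yaw -4.09 d [0.    0.007 0.002] rv [-0.02   0.016 -0.002] q [0.24 0.4  1.61 0.03 1.15 1.87] F [ -2.4 -16.   -1.6] op 0.187
t 13.65 pos [0.5509 0.2655 0.1064] yaw -4.08 d [0.    0.011 0.002] rv [-0.02   0.016 -0.002] q [0.24 0.4  1.6  0.03 1.15 1.87] F [ -1.7 -14.4  -1.8] op 0.189
t 13.7 pos [0.5509 0.2655 0.1065] yaw -4.06 d [0.    0.012 0.002] rv [-0.021  0.015 -0.002] q [0.24 0.4  1.6  0.03 1.15 1.87] F [ -1.5 -13.3  -1.8] op 0.185
t 13.75 pos [0.5509 0.2655 0.1065] yaw -4.06 d [0.    0.011 0.002] rv [-0.021  0.015 -0.002] q [0.24 0.4  1.6  0.03 1.15 1.87] F [ -0.5 -13.   -2.7] op 0.188
```

Call:
{"op": "arm_command", "data": {
  "motion": "0 -0.008 0 0 0 0 0"
}}

```text
time_s: 13.88
eef_pos: [0.5507, 0.2638, 0.1064]
eef_rot: [-0.008, 0.999, -0.036, -0.008]
wrist_force: [-2.9, -11.5, 0.5]
opening: 0.191
```

```bash
python3 -c "
from m import *
for i in range(4): to(j2w(p,[0,.151,.106])[0],p[2]);camera('wrist')"; python3 v.py k4;  python3 - <<'E'
import cv2
a=cv2.imread("pics/k4.png")[140:290,330:480]
cv2.imwrite("pics/k4c.png",cv2.resize(a,(600,600),interpolation=cv2.INTER_CUBIC))
E
```

```text
t 13.88 pos [0.5507 0.2638 0.1064] yaw -4.07 d [0.    0.003 0.002] rv [-0.015  0.017 -0.002] q [0.24 0.4  1.6  0.02 1.15 1.87] F [ -2.9 -11.5   0.5] op 0.191
t 13.93 pos [0.5507 0.2634 0.1065] yaw -4.06 d [0.    0.001 0.002] rv [-0.015  0.017 -0.002] q [0.24 0.4  1.6  0.02 1.15 1.87] F [ -3.3 -13.5  -1.1] op 0.189
t 13.98 pos [0.5507 0.2635 0.1064] yaw -4.07 d [0.    0.001 0.002] rv [-0.015  0.017 -0.002] q [0.24 0.4  1.6  0.02 1.15 1.87] F [ -2.2 -12.9  -1.5] op 0.192
t 14.03 pos [0.5507 0.2635 0.1065] yaw -4.06 d [0.    0.001 0.002] rv [-0.015  0.017 -0.002] q [0.24 0.4  1.6  0.02 1.15 1.87] F [ -0.9 -13.4  -1.5] op 0.186
t 14.08 pos [0.5507 0.2634 0.1065] yaw -4.06 d [0.    0.016 0.002] rv [-0.015  0.017 -0.002] q [0.24 0.4  1.6  0.02 1.15 1.87] F [ -2.4 -12.9  -1.3] op 0.188
tcp jig [[-1.000e-04  1.512e-01  1.065e-01]]
[409 179]
red 391 421 154 201
157 397 420 [[0.0652 0.1165 0.098 ]]
170 394 418 [[0.0598 0.1172 0.098 ]]
184 395 417 [[0.0539 0.1168 0.098 ]]
198 394 416 [[0.0479 0.1168 0.098 ]]
yel 394 406 202 270
205 398 405 [[0.0433 0.1166 0.091 ]]
225 397 403 [[0.0338 0.1166 0.091 ]]
246 396 403 [[0.0235 0.1162 0.091 ]]
267 395 401 [[0.0128 0.1162 0.091 ]]
```

View pics/k4c.png

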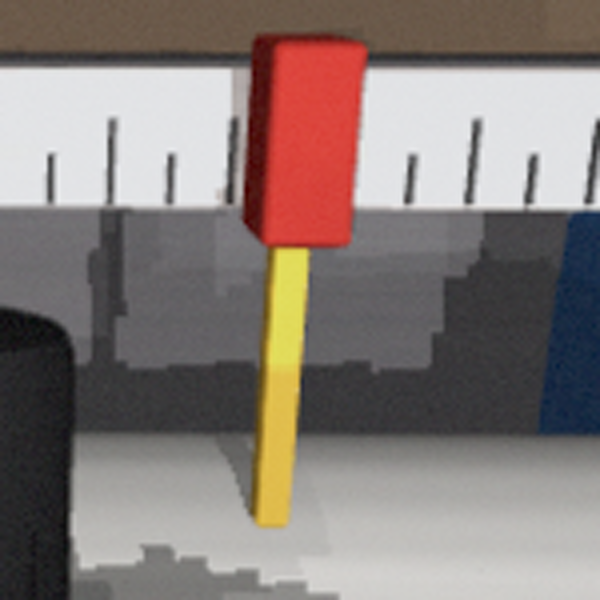

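Run:
```python
from m import *
o=get_obs();c=camera("wrist");K=c["intrinsics"];T=wcam(c,o)
f=lambda P:((proj(K,T,j2w(p,P))-[330,140])*4+1.5).round(0).tolist()
print("idx .116",f([[.048,.121,.098],[.048,.111,.098]]))
print("ptr .116",f([[.047,.118,.092],[.047,.114,.092],[.013,.118,.092],[.013,.114,.092]]))
print("ticks/rule",f([[.048,.105,.084],[.048,.04,.084]]))
to(j2w(p,[0,.151,.106])[0],p[2])
```

```text
idx .116 [[262.0, 233.0], [355.0, 233.0]]
ptr .116 [[279.0, 231.0], [315.0, 231.0], [260.0, 511.0], [294.0, 511.0]]
ticks/rule [[378.0, 209.0], [938.0, 210.0]]
t 14.18 pos [0.5507 0.2634 0.1064] yaw -4.07 d [0.    0.001 0.002] rv [-0.015  0.017 -0.002] q [0.24 0.4  1.6  0.02 1.15 1.87] F [ -3.  -13.2  -1. ] op 0.191
```

Image and pose both put the pointer about 0.3–0.6 mm past centre. One small easing back, then a stability check.

Call:
{"op": "arm_command", "data": {
  "motion": "0 -0.016 0 0 0 0 0"
}}

```text
time_s: 14.27
eef_pos: [0.5507, 0.2631, 0.1065]
eef_rot: [-0.005, 0.999, -0.036, -0.009]
wrist_force: [-1.1, -11.4, -2.8]
opening: 0.188
```

```bash
python3 v.py k5|tail -9
python3 - <<'E'
from m import *
import cv2
for i in range(6): to(j2w(p,[0,.151,.106])[0],p[2]); c=camera("wrist")
o=get_obs();c=camera("wrist");im=c["img"][:,:,::-1]
cv2.imwrite("pics/k6c.png",cv2.resize(im[140:290,330:480],(600,600),interpolation=cv2.INTER_CUBIC))
K=c["intrinsics"];T=wcam(c,o)
f=lambda P:((proj(K,T,j2w(p,P))-[330,140])*4+1.5).round(0).tolist()
print("idx .116",f([[.048,.121,.098],[.048,.111,.098]]))
print("ptr .116",f([[.047,.118,.092],[.047,.114,.092],[.013,.118,.092],[.013,.114,.092]]))
cv2.imwrite("pics/k6s.png",camera("scene")["img"][:,:,::-1])
E
```

```text
157 394 418 [[0.0651 0.1171 0.098 ]]
170 392 417 [[0.0598 0.1174 0.098 ]]
183 391 416 [[0.0543 0.1174 0.098 ]]
197 393 415 [[0.0483 0.1168 0.098 ]]
yel 394 405 202 270
205 398 405 [[0.0432 0.1161 0.091 ]]
225 396 403 [[0.0337 0.1164 0.091 ]]
246 396 402 [[0.0234 0.1159 0.091 ]]
267 394 400 [[0.0127 0.1162 0.091 ]]
t 14.32 pos [0.5507 0.2631 0.1064] yaw -4.08 d [ 0.    -0.001  0.002] rv [-0.008  0.018 -0.002] q [0.24 0.4  1.6  0.02 1.16 1.88] F [ -3.  -13.3  -1. ] op 0.193
t 14.37 pos [0.5507 0.2631 0.1064] yaw -4.07 d [ 0.    -0.001  0.002] rv [-0.008  0.018 -0.002] q [0.24 0.4  1.6  0.02 1.16 1.88] F [ -2.7 -13.1  -0.8] op 0.192
t 14.42 pos [0.5507 0.2631 0.1065] yaw -4.06 d [ 0.    -0.001  0.002] rv [-0.009  0.018 -0.002] q [0.24 0.4  1.6  0.02 1.16 1.88] F [ -2.1 -13.5  -1.8] op 0.189
t 14.47 pos [0.5506 0.2631 0.1064] yaw -4.07 d [ 0.001 -0.001  0.002] rv [-0.009  0.018 -0.002] q [0.24 0.4  1.6  0.02 1.16 1.88] F [ -3.2 -13.9  -0.5] op 0.19
t 14.52 pos [0.5506 0.2631 0.1064] yaw -4.07 d [ 0.001 -0.001  0.002] rv [-0.009  0.018 -0.002] q [0.24 0.4  1.6  0.02 1.16 1.88] F [ -2.3 -12.5  -1.5] op 0.19
t 14.57 pos [0.5506 0.2631 0.1065] yaw -4.07 d [ 0.001 -0.001  0.002] rv [-0.009  0.018 -0.002] q [0.24 0.4  1.6  0.02 1.16 1.88] F [ -2.7 -12.9  -1. ] op 0.187
idx .116 [[258.0, 232.0], [351.0, 232.0]]
ptr .116 [[275.0, 230.0], [310.0, 230.0], [256.0, 510.0], [289.0, 510.0]]
```

View pics/k6c.png

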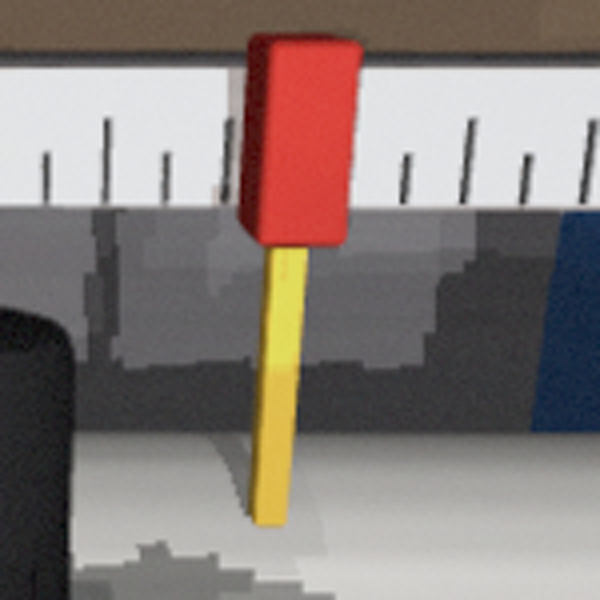

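View pics/k6s.png

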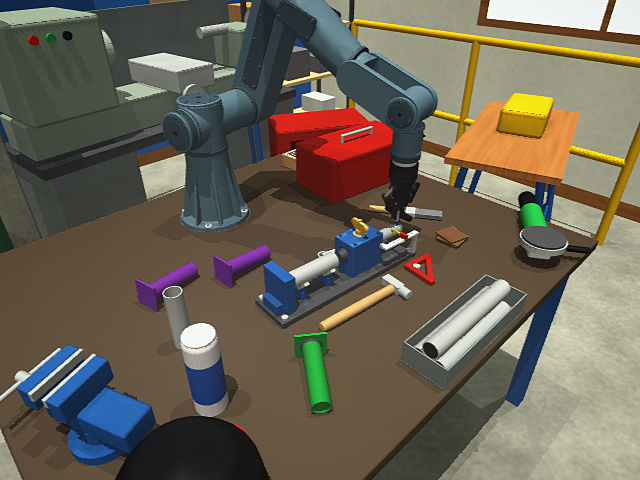

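The pointer stands in the middle third of the red index: tip at about (287,250), index from 260 to 347 in the crop. The hold is steady, the post lies in its rests and the bench things are where they were. Handing in.

```bash
python3 -c "
from bench import *
print(hand_in())"
```

```text
the job is handed in; nothing more can be done
None
```

The jig is open and the job is handed in. The wing nut was slackened first, then the ram was pulled back to the red index, and the gripper is still holding the T-handle there.

- **Nut:** it was turned anticlockwise from about 0.26 rad to its stop. The wrist torque rose to about 0.6 N m there, and the picture gave 3.01 rad against the stated 3.0.
- **Ram:** the ram stands at about 36 mm. The pointer sits within roughly 0.5 mm of the middle of the index. Pose and image readings differed by 0.3–0.6 mm; parallax in the wrist camera limits how well they can be compared.
- **Hold:** the last readings over 0.25 s were constant in position, with a spring pull of about 13 N.
- **Bench:** in the last scene picture the post lies in its rests, and nothing on the bench appears moved. The index still measured at about 0.116 m along the jig, as before the pull.
- **What went wrong:** the first grip on the nut slid up on the nut's hub, ending about 14 mm too high and 8 mm off the axis. A second try closed on the hub at 17 mm, and the third held the blade. The pull also overshot the index by about 2 mm and was eased back.

The robot's clock stood at about 14.7 s of the 67 s allowed.

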